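# Sweep the briquettes into the starter bay and hold the gas key open

## Task

Get the braai ready to light: with the scraper held in the gripper, sweep the three loose briquettes into the three-sided starter bay (touch them only with the scraper), and stand the scraper back down upright on the counter. Then take the brass gas key from its stand, work it past the sticky pins until it is fully home in the gas cock, and turn it a quarter turn clockwise, seen from above. The cock springs shut if let go, so finish while still gripping the key and holding it turned, and leave everything else on the counter where it is.

Things in the scene. Friction and masses are not known exactly. Their poses are not given: they have to be found in the camera images.
- bay: fixed starter bay: a three-sided steel kerb on the counter, inside 240 mm wide along its x and 140 mm deep along its y, walls 45 mm high and 8 mm thick, no floor (the counter itself). Origin on the counter at the middle of the open mouth; its +y points into the bay, away from the mouth. A briquette counts as in when its centre is at least 8 mm past the mouth line
- coal_a: black charcoal briquette, a loose rounded block 40 x 36 x 28 mm (x, y, z), 40 g, all three alike, lying in front of the bay's mouth. Origin at the centre of its underside
- coal_b: black charcoal briquette, a loose rounded block 40 x 36 x 28 mm (x, y, z), 40 g, all three alike, lying in front of the bay's mouth. Origin at the centre of its underside
- coal_c: black charcoal briquette, a loose rounded block 40 x 36 x 28 mm (x, y, z), 40 g, all three alike, lying in front of the bay's mouth. Origin at the centre of its underside
- scraper: loose grill scraper standing on its lower edge, 0.35 kg, 106 mm high: upright steel blade 110 mm wide (x), 4 mm thick, 72 mm high, two wings 45 mm long, as high, flared 40 degrees forward (179 mm across their tips, 29 mm ahead of the blade), a beech grip on top. Origin on the ground under the blade's middle; the hollow pushing side faces its +y, towards briquettes and bay
- scraper_grip (a point): centre of the scraper's beech grip, at (0, 10, 89) mm on the scraper, axes as the scraper's. The grip is 130 mm long (x), 28 mm thick (y), 34 mm high (72 to 106 mm up); grip it across the 28 mm from above
- key: loose brass gas key, upright in its stand, 120 g. Origin on its axis under its shoulder, z up. Below it a flat blade 16 mm wide (x), 6 thick (y), 32 long, the last 8 stepped down to 9 x 2.8 mm. Above it a shoulder 24 x 12 x 6 mm, then the bow. The same after a half turn about z
- key_bow (a point): centre of the key's flat bow, 29 mm above the key's origin; the bow is 36 mm wide (key's x), 10 mm thick (y), from 6 to 52 mm above the origin; grip it across the 10 mm from above
- key_tip (a point): lower end of the key's blade, 32 mm below the key's origin
- key_stand: fixed wooden block 70 x 60 x 38 mm (x, y, z) with a loose slot from above in which the key stands, shoulder on the block's top, until lifted straight out. Origin at the centre of its underside; the key's width lies along its x
- valve: fixed gas cock: steel plate 90 x 90 x 8 mm with a round brass housing (62 mm across, 48 mm high) around a turning steel plug about 30 x 28 mm, its face 50 mm above the counter. Origin at the centre of its underside. With the plug shut the keyway lies along the valve's x. Valve and key stand may be in either place
- valve_mouth (a point): centre of the keyway's mouth in the plug's face; axes as the valve's (do not turn with the plug). Keyway 17.8 x 7.8 mm, 36 mm deep. Home: shoulder on the face, tip 32 mm down (27 counts). Two sprung sticky pins, 12 and 21 mm down, poke 1.9 mm in from the broad sides and resist the blade with some 3 to 12 N, most over the last 10 mm; small turns to and fro help
- gas_plug (a joint): angle of the plug in rad: 0 shut, grows clockwise seen from above, stop at 1.62, a quarter turn is 1.57 (1.3 counts). A spring of 0.03 Nm at 0 and 0.1 Nm at a quarter turns it back to 0. The key has about 0.1 rad of play in the keyway
- jar: bystander: amber glass jar with a steel cap, 72 mm wide, 100 mm high; origin at its underside
- brush: bystander: brush 220 mm long, lying; origin at its underside
- mill: bystander: dark wooden pepper mill, 44 mm wide, 85 mm high; origin at its underside
- matchbox: bystander: cardboard box 36 x 56 x 18 mm; origin at its underside
- mug: bystander: steel mug 80 mm wide, 85 mm high; origin at its underside
Things that resemble listed ones, but are neither listed nor needed, are in the scene too. What is shaped like the coal_b but blue or red is not meant.

How it is judged:
By the outcome, as a careful person would: the job done as asked, in the order asked, and still so for the second after the job is handed in, while the arm keeps its last pose, push and grip.
It also fails if it takes over 67 s, if anything falls off the work surface, if the arm or the gripper's body presses on something with over 40 N, if the wrist force passes 120 N, or if a joint passes its speed limit or range.

## Robot

A 7-joint arm with a two-finger parallel gripper is mounted at the origin on the work surface. World frame = base frame: x ahead of the robot, y to its left, z up, the work surface at z = 0. Lengths are in m, angles in rad, forces in N, time in s.
With the tool pointing down it reaches from about 0.35 to 0.9 m from the base axis. Payload 8.1 kg.
Tool frame: the origin (TCP) lies at the very end of the fingers, on their centre line; the grasp point (between the pads) lies 19 mm behind it; x points along the fingers, y is the direction in which the jaws open and shut, and the axes are right-handed (so a half turn about x gives the same grasp; the last joint's range is limited). The gripper opens to 92 mm and grips with 3 to 60 N. Pads are 19 mm wide; open, the fingers measure 130 mm over their backs; the gripper's body (75 mm by 190 mm) begins 47 mm behind the grasp point.
Start: joints at [-1.344, 0.434, 0.025, 1.573, -0.012, 1.134, -0.075], TCP at [0.202, 0.591, 0.227] pointing down, gripper open.
Joint ranges: [-2.62, 2.62], [-0.44, 2.09], [-1.27, 1.32], [0.08, 2.57], [-1.32, 4.46], [0.12, 2], [-2.74, 2.74]. Speed limits (rad/s): [2.22, 2.22, 3.01, 3.01, 3.14, 3.14, 3.14].

## Interface

Orientations are given as a unit quaternion [w, x, y, z].
In Python, from workcell import r gives the robot as it stands. The module is installed in compiled form; this text tells all that it offers. Calls block until the motion is done:
- r.goto(position, orientation): joint-space move of the TCP to a pose.
- r.movel(position, rot=None, v=0.15): straight line of the TCP; rot=None keeps the orientation; v is the mean speed in m/s.
- r.move_j(angles): joint-space move.
- r.move_gripper(opening, grasp_force=None): finger opening in m; grasp_force is the grip in N (None keeps the last); returns when the fingers have stopped.
- r.dwell(seconds).
- r.solve_ik(position, orientation): joint angles nearest the present ones, or None.
- r.read_camera(name): name is "scene" or "side" or "wrist"; returns a dict with "color" (400x640x3 uint8, red, green, blue), "mtx" (3x3 intrinsics, pixels), "D" ([k1, k2, p1, p2, k3] as OpenCV has them; the pictures are not rectified), "world_to_cam" (4x4, takes a point from world to camera coordinates). Camera axes: x right, y down, z forward; pixel columns grow to the right and rows downward; lengths in m; the calibration is good to about 2 mm. A picture is of the moment at which its call begins. There is no depth.
A pose or a line that the arm cannot do raises r.Unreachable and nothing moves.
- r.hand_in(): hands the job in, once; it reports no verdict.
Readings, each from a call of its own:
- r.read_clock(): time.
- r.read_joint_pos(): joint angles.
- r.read_qvel(): joint speeds.
- r.read_joint_torque(): joint torques, N m.
- r.read_tool_pos(): TCP position.
- r.read_orientation(): TCP orientation.
- r.read_ft_force(): force on the tool from outside, world axes, zero at the start.
- r.read_torque(): the same for the moment, N m.
- r.read_gripper_width(): finger opening in m.
Only numpy, scipy, OpenCV 4.12 (cv2) and the standard library are available. Lean on these libraries where they do the work, as an engineer would, in place of code of your own. Each camera call takes 0.05 s, during which the arm holds its last target. There are 200 camera calls.

## Working session

There is one attempt and no reset: what is moved stays moved. The work goes in short steps, each a Python script; the robot and the scene stay as the last script left them, time stands still between calls to the robot, and variables do not carry over. Pictures are saved under pics/ and viewed, about 8 in all and at most 12, crops included, and the job is handed in when it is done.

```bash
ls; mkdir -p pics; python3 - <<'E'
from workcell import r
import cv2,numpy as np
for n in ("scene","side","wrist"):
    c=r.read_camera(n); cv2.imwrite(f"pics/{n}0.png",cv2.cvtColor(c["color"],cv2.COLOR_RGB2BGR))
    np.savez(f"{n}0.npz",**c)
    W=np.array(c["world_to_cam"]); print(n,(-W[:3,:3].T@W[:3,3]).round(3),W[2,:3].round(3),np.array(c["mtx"])[0,0],c["D"])
print(r.read_clock(),r.read_tool_pos(),r.read_orientation())
E
```

```text
pics
scene [ 1.426 -0.309  0.904] [-0.691  0.296 -0.659] 423.51340001860115 [-0.0191528  0.         0.         0.         0.       ]
side [0.292 0.706 0.68 ] [ 0.285 -0.703 -0.652] 368.77600447053067 [-0.02947922  0.          0.          0.          0.        ]
wrist [0.136 0.614 0.384] [ 0.247 -0.086 -0.965] 307.2040018217793 [-0.00923255  0.          0.          0.          0.        ]
0.15 [0.20228902 0.59097907 0.22615299] [ 0.69748253  0.11567044  0.69754959 -0.11646044]
```

View pics/scene0.png

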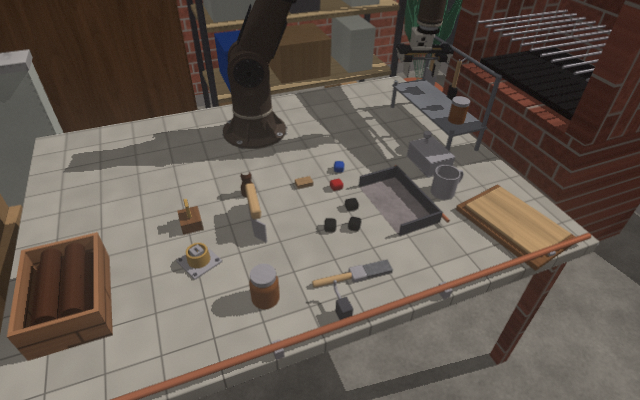

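View pics/side0.png

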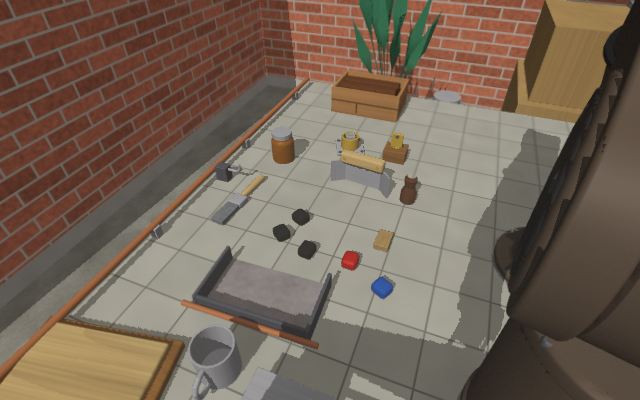

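Scene view: the key stand with brass key is at (190,218), the valve at (198,258), and the scraper at (256,212). Black briquettes are at (330,225), (351,204) and (355,224), and the bay is at (400,198). Lookalikes: blue block (339,166), red block (337,184), dark cube on the rail edge (344,308), and the spatula-like brush (355,272). Side view agrees: coals (301,216), (282,233), (307,250), scraper (360,170), stand (396,152), valve (350,145).

```bash
cat > h.py <<'E'
import numpy as np,cv2
from scipy.optimize import least_squares
def load(n): return dict(np.load(n+".npz"))
def ray(c,uv):
    p=cv2.undistortPoints(np.array([[uv]],float),c["mtx"],c["D"])[0,0]
    W=c["world_to_cam"];R=W[:3,:3]
    d=R.T@np.r_[p,1]; o=-R.T@W[:3,3]; return o,d
def onz(c,uv,z=0.):
    o,d=ray(c,uv); return o+d*(z-o[2])/d[2]
def proj(c,P):
    W=c["world_to_cam"]; P=np.atleast_2d(np.array(P,float))
    rv,_=cv2.Rodrigues(W[:3,:3]); return cv2.projectPoints(P,rv,W[:3,3].copy(),c["mtx"],c["D"])[0][:,0]
def tri(obs):
    A=np.zeros((3,3));b=np.zeros(3)
    for c,uv in obs:
        o,d=ray(c,uv);d=d/np.linalg.norm(d);M=np.eye(3)-np.outer(d,d);A+=M;b+=M@o
    return np.linalg.solve(A,b)
def shot(r,n):
    c=r.read_camera(n[0]); np.savez(n[1]+".npz",**c); cv2.imwrite(f"pics/{n[1]}.png",cv2.cvtColor(c["color"],cv2.COLOR_RGB2BGR)); return c
E
python3 - <<'E'
from h import *
s=load("scene0");d=load("side0")
for n,a,b,z in [("coal",(330,225),(301,216),.014),("coal",(351,204),(307,250),.014),("coal",(355,224),(282,233),.014),("grip",(254,200),(362,160),.089),("key",(186,208),(397,140),.067),("valve",(197,249),(350,135),.05),("jar",(264,273),(283,133),.1),("mill",(246,176),(410,180),.085),("red",(337,184),(350,260),.014),("blue",(339,166),(382,287),.014),("mug",(446,172),(215,340),.085),("match",(304,182),(384,240),.018)]:
    print(n,onz(s,a,z).round(3),onz(d,b,z).round(3))
E
python3 - <<'E'
import cv2
a=cv2.imread('pics/scene0.png')[150:300,150:350]; b=cv2.imread('pics/side0.png')[110:260,260:460]
cv2.imwrite('pics/crop0.png',cv2.resize(cv2.hconcat([a,b]),None,fx=2,fy=2,interpolation=cv2.INTER_CUBIC))
E
```

```text
coal [0.607 0.067 0.014] [0.605 0.064 0.014]
coal [0.544 0.165 0.014] [0.544 0.168 0.014]
coal [0.63  0.138 0.014] [0.625 0.138 0.014]
grip [ 0.502 -0.131  0.089] [ 0.503 -0.138  0.089]
key [ 0.441 -0.32   0.067] [ 0.44  -0.315  0.067]
valve [ 0.596 -0.318  0.05 ] [ 0.596 -0.319  0.05 ]
jar [ 0.78  -0.181  0.1  ] [ 0.768 -0.175  0.1  ]
mill [ 0.379 -0.123  0.085] [ 0.359 -0.1    0.085]
red [0.437 0.164 0.014] [0.438 0.16  0.014]
blue [0.348 0.211 0.014] [0.349 0.207 0.014]
mug [0.584 0.478 0.085] [0.584 0.474 0.085]
match [0.393 0.063 0.018] [0.379 0.073 0.018]
```

View pics/crop0.png

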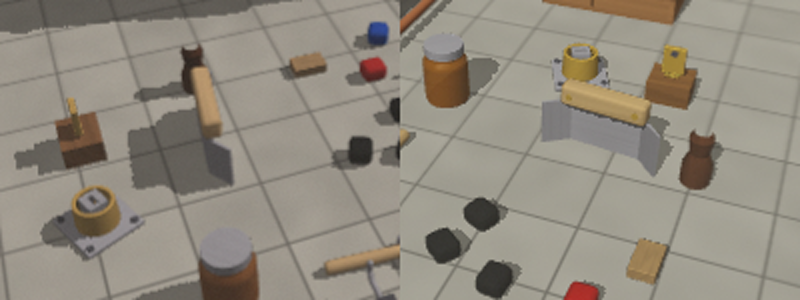

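```bash
cat >> h.py <<'E'
from scipy.spatial.transform import Rotation as Ro
def down(a):
    x=np.array([0,0,-1.]);y=np.array([np.cos(a),np.sin(a),0]);q=Ro.from_matrix(np.c_[x,y,np.cross(x,y)]).as_quat()
    return q[[3,0,1,2]]
E
python3 - <<'E'
from h import *
from workcell import r
r.goto([0.52,-0.0,0.30],down(np.pi/2))
shot(r,("wrist","w1")); print(r.read_clock(),r.read_joint_pos(),r.read_tool_pos())
E
```

```text
2.6 [-0.58749816  0.21577708  0.59850487  1.74907575 -0.12903717  1.21637623
  1.6174358 ] [0.52006613 0.00095931 0.29982086]
```

View pics/w1.png

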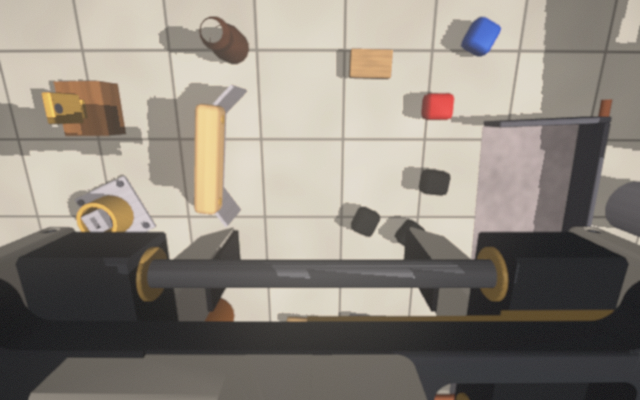

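```bash
python3 - <<'E'
import cv2,numpy as np
def cr(f,x,y,w,h,s): return cv2.resize(cv2.imread(f'pics/{f}.png')[y:y+h,x:x+w],None,fx=s,fy=s,interpolation=cv2.INTER_CUBIC)
o=np.zeros((600,800,3),np.uint8)
a=cr('scene0',350,155,100,90,3); o[:270,:300]=a
a=cr('side0',180,240,160,100,3); o[:300,310:790]=a
a=cr('w1',465,110,150,130,2); o[300:560,0:300]=a
a=cr('w1',180,75,70,95,3);o[310:595,310:520]=a
a=cr('w1',180,145,70,95,3);o[310:595,540:750]=a
cv2.imwrite('pics/crop1.png',o)
E
```

```text
(no output)
```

View pics/crop1.png

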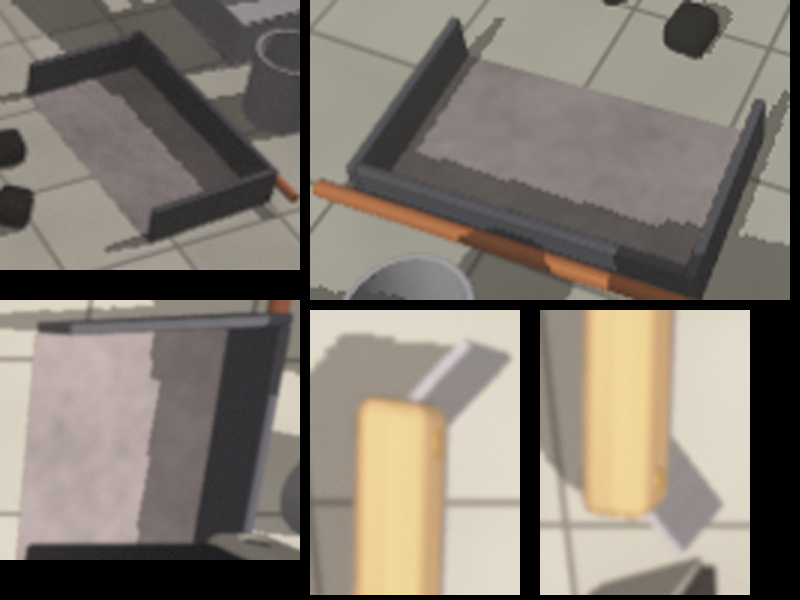

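```bash
cat >> h.py <<'E'
def T(p,P):  # p=x,y,yaw
    c,s=np.cos(p[2]),np.sin(p[2]);P=np.atleast_2d(P)
    return np.c_[p[0]+c*P[:,0]-s*P[:,1],p[1]+s*P[:,0]+c*P[:,1],P[:,2]]
def fit(p0,obs):  # obs: (cam,[(model pt,uv)..])
    f=lambda p:np.concatenate([(proj(c,T(p,[m for m,_ in l]))-[u for _,u in l]).ravel() for c,l in obs])
    s=least_squares(f,p0,loss="soft_l1",f_scale=1.5,x_scale=[.01,.01,.05]); return s.x,f(s.x).round(1)
def silfit(p0,obs):  # obs: (cam,mask,model hull pts); maximise IoU of convex silhouettes
    from scipy.optimize import minimize
    def cost(p):
        t=0
        for c,m,P in obs:
            h=cv2.convexHull((proj(c,T(p,P))*16).round().astype(np.int32))
            k=np.zeros(m.shape,np.uint8);cv2.fillConvexPoly(k,h,255,cv2.LINE_AA,4);k=k/255.
            t+=1-np.minimum(k,m).sum()/np.maximum(k,m).sum()
        return t
    best=min((minimize(cost,p0,method="Nelder-Mead",options=dict(initial_simplex=np.array(p0)+np.array([[0,0,0],[d,0,0],[0,d,0],[0,0,d*8]]),xatol=1e-5,fatol=1e-5)) for d in (.01,-.006)),key=lambda s:s.fun)
    return best.x,best.fun
def box(x0,x1,y0,y1,z0,z1): return np.array([[x,y,z] for x in(x0,x1) for y in(y0,y1) for z in(z0,z1)])/1000.
def blob(c,lo,hi,near):
    hsv=cv2.cvtColor(c["color"],cv2.COLOR_RGB2HSV);m=cv2.inRange(hsv,lo,hi)
    n,l,st,ce=cv2.connectedComponentsWithStats(m)
    i=l[int(near[1]),int(near[0])]; 
    if i==0: i=1+np.argmin(np.linalg.norm(ce[1:]-near,axis=1)+1e3*(st[1:,4]<20))
    m=(l==i).astype(np.uint8); cs,_=cv2.findContours(m,0,2);cv2.drawContours(m,cs,-1,1,-1)
    return m.astype(float),st[i],ce[i]
E
python3 - <<'E'
from h import *
s=load("scene0");d=load("side0");w=load("w1")
A=[-.128,0,.045];B=[-.128,.148,.045];C=[.128,.148,.045];D=[.128,0,.045]
b,e=fit([.55,.22,0],[(s,[(A,(359.3,176.7)),(B,(396.7,166)),(C,(441.7,212.7)),([.128,0,0],(400.3,235)),(D,(400.3,224.3))]),(d,[(D,(227.5,246.7)),(C,(193.5,297.3)),(A,(331.5,274))]),(w,[(A,(484,122.5)),(B,(611,118))])])
print("bay",b,e)
p,e=fit([.5,-.14,0],[(w,[([-.0895,.029,.072],(231.7,85.7)),([-.0895,.029,0],(246.7,90.7)),([.0895,.029,.072],(227.7,225)),([.0895,.029,0],(240.7,209.3))])])
print("scr tips",p,e)
G=box(-65,65,-4,24,72,106)
ob=[]
for c,u in((w,(210,160)),(s,(254,200)),(d,(362,160))):
    print(c["color"][u[1],u[0]],end=" ")
    m,st,ce=blob(c,(10,80,90),(28,255,255),u); print(st,ce); ob.append((c,m,G))
print(silfit(p,ob),silfit(p,ob[:1]))
for c,us in((w,[(365,221),(434,182)]),(s,[(330,225),(351,204),(355,224)]),(d,[(301,216),(307,250),(282,233)])):
    for u in us:
        m,st,ce=blob(c,(0,0,0),(179,255,48),u); print(st,ce,onz(c,ce,.014).round(3))
E
```

```text
bay [0.58595332 0.23834772 0.05373323] [-0.6 -0.8 -0.  -0.9  1.3 -1.  -0.9  1.7  1.3  1.6 -1.  -2.3 -2.8 -2.2
 -0.1 -2.1 13.4 -0.9 -1.  -2.1]
scr tips [ 0.50200216 -0.14361633 -0.10959397] [ 0.4 -0.6 -0.3 -0.9 -0.4  1.3  0.2  0.8]
[240 214 154] [ 194  104   31  110 3018] [208.36978131 157.69317429]
[183 150 109] [245 182  16  36 327] [252.52293578 199.86544343]
[181 153 105] [ 341  131   67   42 1379] [373.22189993 152.94198695]
(array([ 0.50103789, -0.14565722, -0.16012117]), np.float64(1.117995886506808)) (array([ 0.50230241, -0.14332618, -0.16022474]), np.float64(0.2149143845053202))
[  374   230   266   126 17280] [543.97991898 302.87118056] [0.751 0.371 0.014]
[  374   230   266   126 17280] [543.97991898 302.87118056] [0.751 0.371 0.014]
[325 219  10  12  97] [329.29896907 225.10309278] [0.607 0.064 0.014]
[345 199  13  12 120] [351.10833333 204.04166667] [0.545 0.165 0.014]
[349 217  11  13 115] [353.89565217 223.43478261] [0.627 0.136 0.014]
[494 250  11  28  71] [498.42253521 265.6056338 ] [0.114 0.053 0.014]
[494 250  11  28  71] [498.42253521 265.6056338 ] [0.114 0.053 0.014]
[494 250  11  28  71] [498.42253521 265.6056338 ] [0.114 0.053 0.014]
```

```bash
python3 - <<'E'
from h import *
w=load("w1")
a=onz(w,(196.2,110),.104);b=onz(w,(194.7,206),.104);print(a,b,"yaw",np.arctan2(*(b-a)[[1,0]]))
for p in ([.5020,-.1436,-.11],[.5020,-.1436,-.05]):
    print(proj(w,T(p,box(-65,65,-4,24,72,106))).round(0).tolist())
m,st,ce=blob(w,(10,80,90),(28,255,255),(210,160))
for y in (115,130,145,160,175,190,205): x=np.flatnonzero(m[y]);print(y,x.min(),x.max())
# coals in wrist/side
for n,us in(("w1",[(365,221),(434,182)]),("side0",[(301,216),(307,250),(282,233)])):
    c=load(n)
    for u in us:
        g=cv2.cvtColor(c["color"],6 if 0 else cv2.COLOR_RGB2GRAY);k=np.zeros_like(g);x,y=u;k[y-18:y+18,x-18:x+18]=1
        q=np.argwhere((g<70)&(k>0));print(n,u,len(q),q.mean(0)[::-1].round(1),onz(c,q.mean(0)[::-1],.014).round(3))
E
```

```text
[ 0.44511991 -0.13804128  0.104     ] [ 0.55632001 -0.15147825  0.104     ] yaw -0.12025300378191857
[[204.0, 103.0], [193.0, 102.0], [227.0, 106.0], [218.0, 105.0], [203.0, 206.0], [192.0, 214.0], [224.0, 208.0], [215.0, 217.0]]
[[201.0, 103.0], [189.0, 102.0], [224.0, 104.0], [215.0, 103.0], [206.0, 207.0], [195.0, 215.0], [227.0, 208.0], [219.0, 216.0]]
115 195 224
130 195 223
145 195 223
160 195 222
175 194 222
190 195 221
205 195 221
w1 (365, 221) 0 [nan nan] [nan nan nan]
w1 (434, 182) 40 [423.8 183.6] [0.548 0.153 0.014]
side0 (301, 216) 253 [297.6 219. ] [0.609 0.077 0.014]
side0 (307, 250) 250 [306.3 249. ] [0.547 0.165 0.014]
side0 (282, 233) 281 [284.6 229.8] [0.624 0.126 0.014]<stdin>:13: RuntimeWarning: Mean of empty slice.
  ret = um.true_divide(
```

```bash
python3 - <<'E'
from h import *
from workcell import r
b=np.array([.586,.2383,.0537]); c,s=np.cos(b[2]),np.sin(b[2])
for n,q in(("a",(.607,.065)),("b",(.545,.166)),("c",(.627,.137))):
    d=np.array(q)-b[:2]; print(n,c*d[0]+s*d[1],-s*d[0]+c*d[1])
p=[.502,-.142,-.115]; g=T(p,[0,.010,0])[0]
r.goto([g[0],g[1],.15],down(p[2]+np.pi/2))
r.movel([g[0],g[1],.070],v=.12)
print(r.read_ft_force(),r.read_tool_pos())
r.move_gripper(0.0,45); print(r.read_gripper_width(),r.read_ft_force())
r.movel([g[0],g[1],.073],v=.05)
print(r.read_clock(),r.read_ft_force(),r.read_gripper_width())
shot(r,("wrist","w2"));shot(r,("scene","s2"))
E
```

```text
a 0.011667990589778975 -0.1741773463903869
b -0.04482154283605242 -0.06999513767252631
c 0.0355037026369127 -0.10335461817969085
[0.34421757 0.48185498 0.01071209] [ 0.50377345 -0.13201044  0.07066201]
0.0277690643712181 [-0.07279992 -0.84691687 -0.17238444]
5.4917 [ 0.32969489 -0.06580344 -4.84947527] 0.028074919792849307
```

```bash
python3 - <<'E'
from h import *
from workcell import r
b=np.array([.586,.2383,.0537]); q=down(b[2]+np.pi/2)
def at(x,y,z): return list(T(b,[x,y+.010,z])[0])
r.movel(at(-.004,-.265,.073),rot=q,v=.15)
print(r.read_clock(),r.read_tool_pos())
for y in(-.12,-.05,.02):
    r.movel(at(-.004,y,.0725),v=.08); print(y,r.read_ft_force().round(2),r.read_tool_pos())
shot(r,("scene","s3a"))
r.movel(at(-.004,-.12,.0735),v=.15)
c=shot(r,("scene","s3"));e=shot(r,("side","d3"));print(r.read_clock())
o=np.zeros((600,800,3),np.uint8)
f=lambda c,x,y,w,h,s:cv2.resize(cv2.cvtColor(c["color"],4)[y:y+h,x:x+w],None,fx=s,fy=s)
o[:300,:400]=f(c,310,110,200,150,2);o[:300,400:]=f(load("s3a"),310,110,200,150,2);o[300:600,:400]=f(e,150,200,200,150,2)
cv2.imwrite("pics/c3.png",o)
E
```

```text
6.725 [ 0.59496428 -0.01776485  0.07294374]
-0.12 [ 0.39  1.37 -4.47] [0.58796241 0.12772211 0.07253955]
-0.05 [-0.18 -0.37 -3.03] [0.58419048 0.19751757 0.07250761]
0.02 [-0.36  0.12 -3.94] [0.580521   0.26740404 0.07253852]
11.975
```

View pics/c3.png

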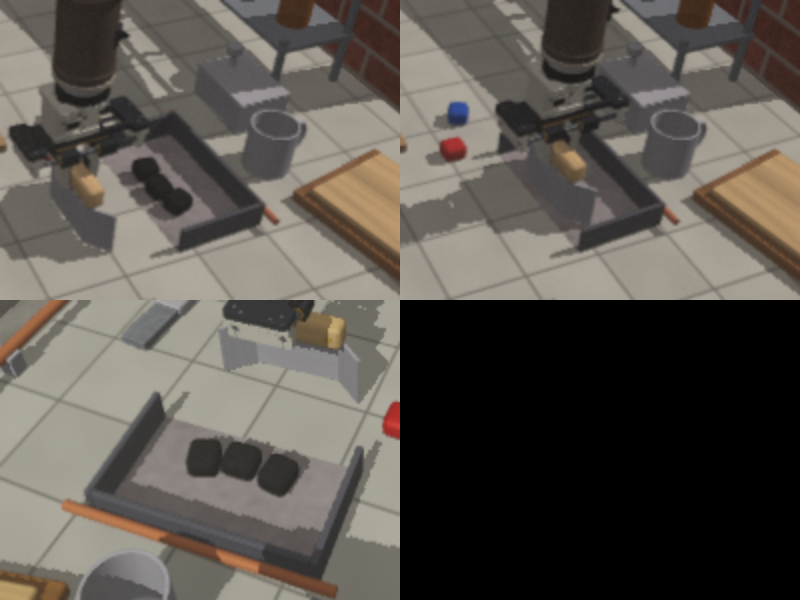

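All three briquettes lie in the bay, at (145..180,170..200) in the top-left crop, well past the mouth line. Next I stand the scraper down and look at the key and valve.

```bash
python3 - <<'E'
from h import *
from workcell import r
r.movel([.53,-.07,.0735],v=.2)
z=.0735
while z>.066:
    z-=.0007; r.movel([.53,-.07,z],v=.03); f=r.read_ft_force()[2]
    if f>-1.5: break
print(z,r.read_tool_pos(),r.read_ft_force())
r.move_gripper(.06); r.dwell(.1); print(r.read_ft_force())
r.movel([.53,-.07,.16],v=.2)
r.goto([.59,-.32,.27],down(np.pi/2)); c=shot(r,("wrist","w4")); print(r.read_clock(),r.read_joint_pos())
shot(r,("scene","s4"));shot(r,("side","d4"))
o=np.zeros((600,800,3),np.uint8)
f=lambda c,x,y,w,h,s:cv2.resize(cv2.cvtColor(c["color"],4)[y:y+h,x:x+w],None,fx=s,fy=s,interpolation=2)
o[:,:]=f(c,210,20,267,200,3)[:600,:800]
cv2.imwrite("pics/c4.png",o)
E
```

```text
0.06929999999999996 [ 0.53011641 -0.07011917  0.06994564] [-3.50590586 -0.44365068  6.75790634]
[-0.43355546  0.41552964 -0.41262834]
17.2167 [ 0.02539407  0.53393534  0.64184836  1.42252793 -0.32335051  1.29356218
  2.26257948]
```

View pics/c4.png

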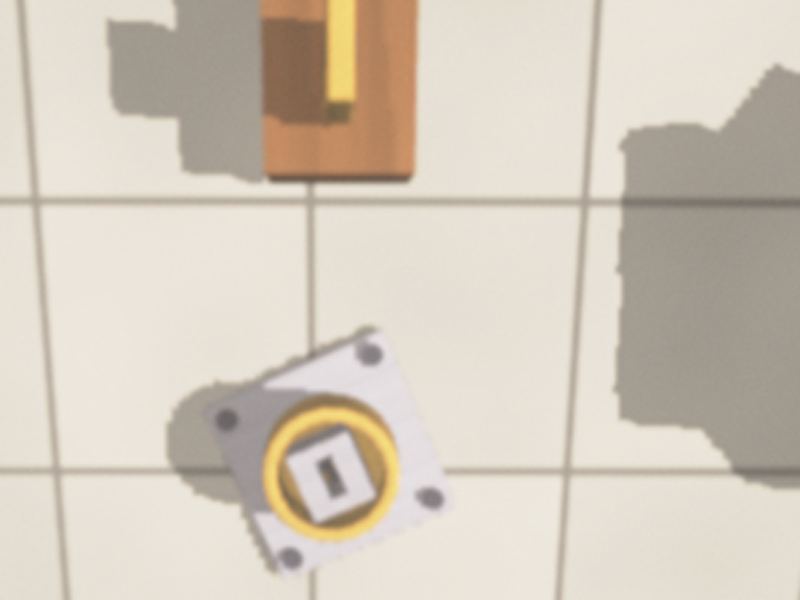

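View pics/s4.png

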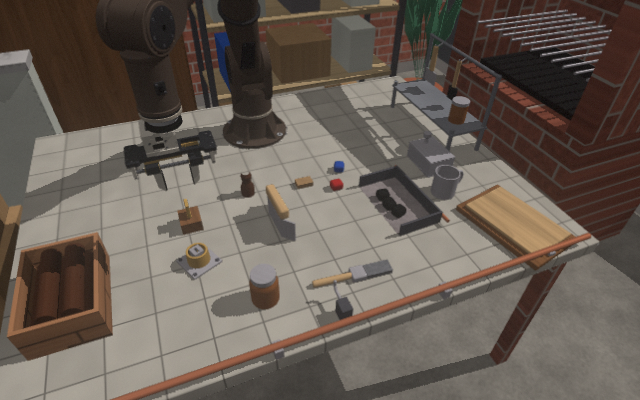

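```bash
python3 - <<'E'
from h import *
from workcell import r
r.movel([.52,-.33,.24],v=.25); c=shot(r,("wrist","w5"))
r.goto([.52,-.33,.24],down(np.pi/2+.6)); e=shot(r,("wrist","w6"));print(r.read_clock())
for k in(c,e): print(proj(k,[[.44,-.32,.09],[.597,-.319,.05]]))
o=np.zeros((600,800,3),np.uint8)
f=lambda c,x,y,w,h,s:cv2.resize(cv2.cvtColor(c["color"],4)[y:y+h,x:x+w],None,fx=s,fy=s,interpolation=2)
for k,(c,z) in enumerate(((c,0),(e,0))):
    for j,P in enumerate(([.44,-.32,.07],[.597,-.319,.04])):
        u=proj(c,[P])[0].astype(int)-[66,50]; u=np.clip(u,0,[640-133,300]);print(k,j,u)
        o[300*k:300*k+300,400*j:400*j+399]=f(c,u[0],u[1],133,100,3)
cv2.imwrite("pics/c5.png",o)
E
```

```text
18.3917
[[330.82297875 104.17297814]
 [329.60680643 239.68975578]]
[[376.42582087 123.96540594]
 [293.59799736 233.35494524]]
0 0 [264  54]
0 1 [263 186]
1 0 [307  73]
1 1 [228 180]
```

View pics/c5.png

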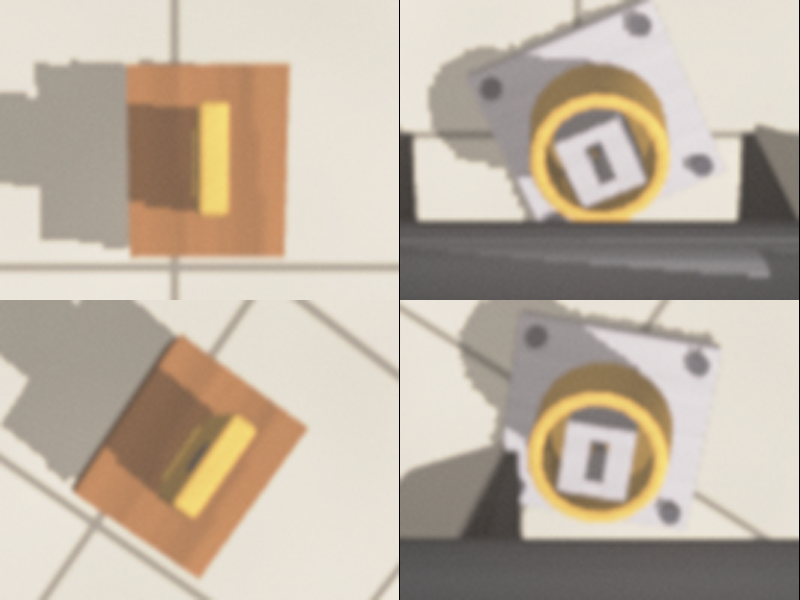

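Both views show the key bow running along world x in its stand and the valve turned about +0.38 rad with the keyway empty. Now fit the poses per view.

```bash
cat > fitkv.py <<'E'
from h import *
V={k:load(k) for k in("w4","w5","w6")}
def ob(k,off,org,mod,px): return (V[k],[(np.array(m)/1000.,(off[0]+(u-org[0])/3,off[1]+(v-org[1])/3)) for m,(u,v) in zip(mod,px)])
q=lambda x,y,z:[(-x,-y,z),(-x,y,z),(x,y,z),(x,-y,z)]
O={"w4":((210,20),(0,0)),"w5k":((264,54),(0,0)),"w6k":((307,73),(0,300)),"w5v":((263,186),(400,0)),"w6v":((228,180),(400,300))}
bow=[ob("w5",*O["w5k"],q(18,5,90),[(201,102),(229,102),(229,215),(201,215)]),ob("w6",*O["w6k"],q(18,5,90),[(235,417),(257,430),(196,518),(174,503)])]
std=[ob("w5",*O["w5k"],q(35,30,38),[(127,66),(289,65),(285,256),(130,256)]),ob("w6",*O["w6k"],q(35,30,38),[(180,335),(307,428),(200,577),(75,488)])]
plug=[ob("w4",*O["w4"],q(15,14,50),[(285,458),(347,431),(376,494),(315,522)]),ob("w5",*O["w5v"],q(15,14,50),[(553,147),(617,117),(645,183),(587,208)]),ob("w6",*O["w6v"],q(15,14,50),[(567,420),(637,430),(630,500),(558,492)])]
key=[ob("w5",*O["w5v"],q(8.9,3.9,50),[(587,147),(602,142),(615,175),(598,183)]),ob("w6",*O["w6v"],q(8.9,3.9,50),[(588,442),(608,442),(605,482),(586,481)])]
plate=[ob("w4",*O["w4"],q(45,45,8),[(207,407),(378,330),(452,505),(283,575)]),ob("w5",*O["w5v"],q(45,45,8)[:3],[(470,75),(652,2),(724,170)]),ob("w6",*O["w6v"],q(45,45,8)[:3],[(522,310),(720,347),(683,530)])]
for n,l,p0 in(("bow",bow,[.44,-.32,0]),("stand",std,[.44,-.32,0]),("plug",plug,[.597,-.319,.38]),("kway",key,[.597,-.319,.38]),("plate",plate,[.597,-.319,.38])):
    for o in l: p,e=fit(p0,[o]); print(n,p.round(4),np.abs(e).max())
    p,e=fit(p0,l); print(n,"ALL",p.round(4),np.abs(e).max())
E
python3 fitkv.py
```

```text
bow [ 0.4428 -0.3153  0.0115] 0.7
bow [ 0.4424 -0.3154  0.0133] 2.0
bow ALL [ 0.4426 -0.3153  0.0126] 1.8
stand [ 0.443  -0.3156  0.0058] 0.8
stand [ 0.442  -0.3159  0.0006] 1.2
stand ALL [ 0.4426 -0.3157  0.0042] 1.8
plug [ 0.5975 -0.3189  0.4282] 0.3
plug [ 0.5983 -0.3187  0.4414] 0.7
plug [ 0.597  -0.3184  0.4659] 0.7
plug ALL [ 0.5976 -0.3187  0.4449] 1.4
kway [ 0.5974 -0.3187  0.3284] 1.1
kway [ 0.5977 -0.3186  0.5218] 0.5
kway ALL [ 0.5975 -0.3187  0.4383] 1.4
plate [ 0.5969 -0.3197  0.4156] 2.8
plate [ 0.5976 -0.3188  0.4041] 1.7
plate [ 0.5968 -0.3196  0.4067] 1.0
plate ALL [ 0.5971 -0.3193  0.4088] 2.4
```

```bash
python3 - <<'E'
from h import *
from workcell import r
K=[.4426,-.3155];Vv=[.5974,-.3189]
for s in(1,-1):
    for P,a in((K+[.15],.009),(K+[.048],.009),(Vv+[.15],.42),(Vv+[.06],.52),(Vv+[.06],.42),(Vv+[.06],-.4),(Vv+[.06],-1.15),(Vv+[.06],-1.25)):
        j=r.solve_ik(P,down(a+s*np.pi/2)); print(s,a,None if j is None else np.round(j,2))
E
```

```text
1 0.009 [ 0.28  0.39  0.32  1.89 -0.15  0.89  2.26]
1 0.009 [ 0.33  0.53  0.26  1.97 -0.22  0.66  2.31]
1 0.42 [ 0.27  0.59  0.22  1.54 -0.14  1.04  2.52]
1 0.52 [ 0.3   0.68  0.18  1.61 -0.15  0.87  2.63]
1 0.42 [ 0.28  0.68  0.2   1.61 -0.17  0.87  2.54]
1 -0.4 [ 0.19  0.7   0.36  1.62 -0.3   0.88  1.83]
1 -1.15 [ 0.08  0.73  0.53  1.63 -0.44  0.91  1.2 ]
1 -1.25 [ 0.07  0.73  0.56  1.63 -0.46  0.91  1.12]
-1 0.009 [-0.24  0.62  1.16  1.92 -0.66  1.05 -0.35]
-1 0.009 [-0.19  0.83  1.14  2.01 -0.95  0.97 -0.11]
-1 0.42 [-0.2   0.84  1.15  1.58 -0.8   1.25 -0.07]
-1 0.52 [-0.2   0.97  1.14  1.66 -0.96  1.17  0.14]
-1 0.42 [-0.2   0.97  1.14  1.66 -0.96  1.17  0.04]
-1 -0.4 [-0.2   0.97  1.14  1.66 -0.96  1.17 -0.78]
-1 -1.15 [-0.2   0.97  1.14  1.66 -0.96  1.17 -1.53]
-1 -1.25 [-0.2   0.97  1.14  1.66 -0.96  1.17 -1.63]
```

```bash
python3 - <<'E'
from h import *
from workcell import r
K=[.4426,-.3155];q=down(.009+np.pi/2)
r.move_gripper(.045,45)
r.goto(K+[.14],q); r.movel(K+[.049],v=.12); print(r.read_ft_force().round(2),r.read_tool_pos())
r.move_gripper(0.,50); print(r.read_gripper_width(),r.read_ft_force().round(2),r.read_torque().round(3))
r.movel(K+[.06],v=.05); print(r.read_ft_force().round(2)); r.movel(K+[.13],v=.1)
r.movel([.5974,-.3189,.115],rot=down(.42+np.pi/2),v=.15); r.dwell(.2)
print(r.read_clock(),r.read_ft_force().round(2),r.read_torque().round(3),r.read_tool_pos(),r.read_gripper_width(),r.read_joint_pos().round(2))
s=shot(r,("scene","s7"));d=shot(r,("side","d7"));w=shot(r,("wrist","w7"))
f=lambda c,x,y,w,h,s:cv2.resize(cv2.cvtColor(c["color"],4)[y:y+h,x:x+w],None,fx=s,fy=s,interpolation=2)
o=np.zeros((600,800,3),np.uint8)
for k,c in enumerate((s,d)):
    u=proj(c,[[.5974,-.3189,.07]])[0].astype(int)-[33,50]; print(u)
    o[:,400*k:400*k+396]=f(c,u[0],u[1],66,100,6)
cv2.imwrite("pics/c7.png",o)
E
```

```text
[-0.34  0.03  0.01] [ 0.44320643 -0.31590256  0.04964507]
0.009998205480915198 [0.15 0.1  2.23] [ 0.066  0.007 -0.056]
[ 0.14  0.48 -1.66]
23.625 [ 0.01  0.37 -1.92] [ 0.051  0.024 -0.026] [ 0.59693875 -0.31908603  0.11531012] 0.010094615914994587 [ 0.29  0.62  0.19  1.57 -0.14  0.97  2.52]
[162 194]
[316  79]
```

View pics/c7.png

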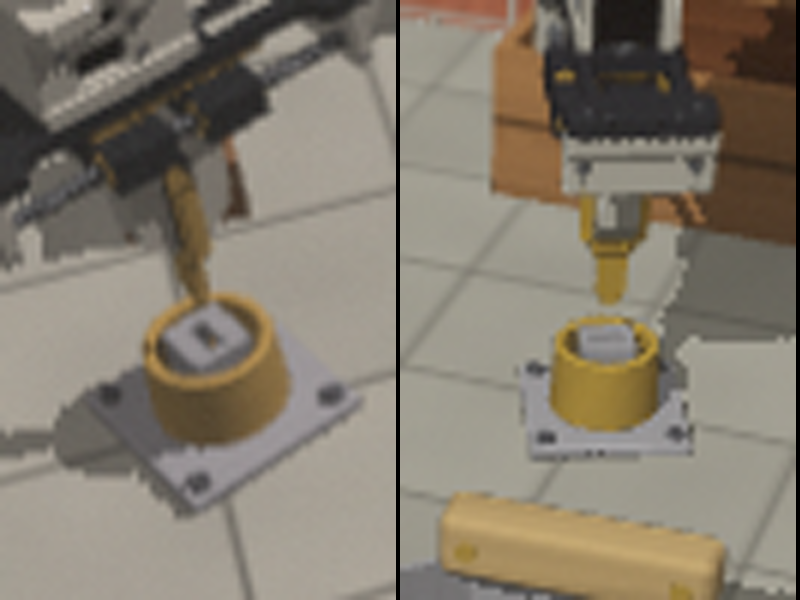

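```bash
python3 - <<'E'
from h import *
from workcell import r
s=load("s7");d=load("d7");t=r.read_tool_pos()
print(proj(s,[[t[0],t[1],t[2]-.042],[.5974,-.3189,.05]]),proj(d,[[t[0],t[1],t[2]-.042],[.5974,-.3189,.05]]),Ro.from_quat(r.read_orientation()[[1,2,3,0]]).as_matrix().round(3))
f0=r.read_ft_force();m0=r.read_torque()
q=np.array([.5977,-.3187]) 
r.movel([*q,.095],v=.08)
for z in np.arange(.093,.079,-.001):
    r.movel([*q,z],v=.02); f=r.read_ft_force()-f0; p=r.read_tool_pos()
    print(z.round(4),f.round(2),(r.read_torque()-m0).round(3),p.round(4))
    if f[2]>6 or np.hypot(*f[:2])>8: break
print(r.read_clock())
E
```

```text
[[194.95570179 243.51538695]
 [196.56358674 249.47286906]] [[349.9793185  128.71402727]
 [349.60201124 134.92060803]] [[ 0.    -0.407  0.913]
 [-0.     0.913  0.407]
 [-1.    -0.     0.   ]]
0.093 [0.98 0.71 0.46] [-0.1   -0.052  0.088] [ 0.5978 -0.3188  0.0931]
0.092 [0.48 1.23 1.26] [-0.081 -0.025  0.012] [ 0.5977 -0.3187  0.0921]
0.091 [ 0.3  -0.04  0.33] [-0.046 -0.025  0.035] [ 0.5977 -0.3187  0.0909]
0.09 [1.03 0.54 0.45] [-0.037 -0.021  0.083] [ 0.5977 -0.3186  0.0899]
0.089 [0.51 0.69 1.56] [ 0.002 -0.027 -0.022] [ 0.5976 -0.3187  0.0889]
0.088 [ 0.5   0.12 -0.05] [-0.036 -0.048  0.002] [ 0.5977 -0.3187  0.0879]
0.087 [0.11 0.44 0.22] [-0.079 -0.046  0.039] [ 0.5976 -0.3187  0.0869]
0.086 [-0.19 -0.14  1.59] [-0.068 -0.056  0.003] [ 0.5977 -0.3187  0.086 ]
0.085 [-0.   -0.06  1.01] [-0.068 -0.036 -0.031] [ 0.5977 -0.3187  0.0849]
0.084 [-0.38  1.03  0.74] [-0.044 -0.044 -0.019] [ 0.5976 -0.3187  0.0839]
0.083 [1.34 0.6  0.71] [ 0.041 -0.018  0.002] [ 0.5976 -0.3187  0.0829]
0.082 [0.08 0.13 0.48] [-0.077 -0.039 -0.024] [ 0.5977 -0.3187  0.082 ]
0.081 [1.39 0.83 0.86] [-0.082 -0.086  0.049] [ 0.5977 -0.3188  0.081 ]
0.08 [ 0.9  -0.75  0.49] [-0.201 -0.121  0.038] [ 0.5977 -0.3187  0.0799]
27.675
```

```bash
python3 - <<'E'
from h import *
from workcell import r
f0=np.array([0,.4,-1.9]); q=[.5977,-.3187]; a0=.42+np.pi/2; z=.080; k=0; mx=0
t0=r.read_clock()
while z>.0605 and r.read_clock()-t0<14:
    k+=1; z-=.001
    r.movel([*q,z],rot=down(a0+(.06 if k%2 else -.06)),v=.02)
    f=r.read_ft_force()-f0; p=r.read_tool_pos(); n=0
    while f[2]>12 and n<3:
        n+=1;k+=1; r.movel([*q,z],rot=down(a0+(.07 if k%2 else -.07)),v=.02); f=r.read_ft_force()-f0
    print(round(z,4),n,f.round(1),r.read_torque().round(2),p[2].round(4),round(r.read_clock()-t0,2))
    if f[2]>22 or np.hypot(*f[:2])>15: break
print(r.read_clock(),r.read_gripper_width())
E
```

```text
0.079 0 [-0.2 -1.5 -0.3] [-0.18 -0.1  -0.05] 0.079 0.25
0.078 0 [ 0.1 -1.6  0.9] [-0.42 -0.12  0.01] 0.0781 0.52
0.077 0 [ 0.5 -2.4 -0.2] [-0.58 -0.18 -0.  ] 0.0771 0.78
0.076 0 [ 1.1 -4.2 -1.1] [-1.01 -0.33  0.06] 0.0761 1.05
0.075 0 [ 2.6 -3.7 -0.2] [-0.88 -0.44  0.03] 0.0751 1.32
0.074 0 [ 1.8 -5.3  2.6] [-1.25 -0.34  0.01] 0.0744 1.58
0.073 0 [ 2.6 -6.2  0. ] [-1.36 -0.66  0.01] 0.0732 1.85
0.072 0 [ 2.4 -7.4  0.1] [-1.68 -0.7   0.03] 0.0721 2.12
0.071 0 [ 3.8 -6.4 -2.6] [-1.42 -0.95 -0.  ] 0.0709 2.38
0.07 0 [ 2.2 -6.5  1.7] [-1.6  -0.57  0.06] 0.0703 2.65
0.069 0 [ 3.6 -6.5 -1.9] [-1.48 -0.86  0.02] 0.069 2.92
0.068 0 [ 2.3 -7.1 -1.1] [-1.47 -0.75  0.06] 0.0682 3.18
0.067 0 [ 3.  -5.7 -1.9] [-1.4  -0.82  0.08] 0.067 3.45
0.066 0 [ 3.1 -6.  -0.7] [-1.53 -0.81 -0.  ] 0.066 3.72
0.065 0 [ 3.3 -6.1  0.1] [-1.31 -0.7   0.04] 0.0651 3.98
0.064 0 [ 2.5 -5.6  1.9] [-1.17 -0.65  0.06] 0.0643 4.25
0.063 0 [ 3.9 -6.5 -2.6] [-1.25 -0.9   0.01] 0.0628 4.52
0.062 0 [ 2.  -5.7  1.8] [-1.23 -0.48  0.02] 0.0621 4.78
0.061 0 [ 2.  -5.6  2.1] [-1.11 -0.48  0.03] 0.0612 5.05
0.06 0 [-0.2 -4.5 10. ] [-0.79  0.12  0.05] 0.0611 5.32
32.9917 0.009869558996053221
```

```bash
python3 - <<'E'
from h import *
from workcell import r
f0=np.array([0,.4,-1.9]); q=np.array([.5977,-.3187]); a0=.42+np.pi/2
for k,z in enumerate((.060,.060,.060,.0595,.059,.0585)):
    r.movel([*q,z],rot=down(a0+(.06,-.06)[k%2]),v=.02); r.dwell(.05)
    f=r.read_ft_force()-f0; print(z,q.round(5),f.round(1),r.read_tool_pos().round(4),r.read_torque().round(2))
    q=q+np.clip(f[:2]*.00008,-.0004,.0004)
r.movel([*q,.0585],rot=down(a0),v=.02);print(r.read_clock(),(r.read_ft_force()-f0).round(1),r.read_tool_pos())
s=shot(r,("scene","s8"));d=shot(r,("side","d8"))
f=lambda c,x,y,w,h,s:cv2.resize(cv2.cvtColor(c["color"],4)[y:y+h,x:x+w],None,fx=s,fy=s,interpolation=2)
o=np.zeros((600,800,3),np.uint8)
for k,c in enumerate((s,d)):
    u=proj(c,[[.5974,-.3189,.06]])[0].astype(int)-[25,38]; print(u)
    o[:,400*k:400*k+396]=f(c,u[0],u[1],50,75,8)[:600,:396]
cv2.imwrite("pics/c8.png",o)
E
```

```text
0.06 [ 0.5977 -0.3187] [ 0.2 -3.2 10. ] [ 0.5979 -0.3191  0.0611] [-0.78  0.12  0.1 ]
0.06 [ 0.59772 -0.31896] [-1.2 -3.8 10.2] [ 0.598  -0.3191  0.0611] [-0.67  0.22  0.05]
0.06 [ 0.59762 -0.31926] [-0.9 -2.7 11.1] [ 0.5979 -0.3191  0.0611] [-0.48  0.2   0.09]
0.0595 [ 0.59755 -0.31948] [-1.3 -1.5 14.9] [ 0.598  -0.3192  0.0611] [-0.25  0.49  0.04]
0.059 [ 0.59745 -0.3196 ] [-2.  -1.  18.1] [ 0.5979 -0.3191  0.061 ] [0.07 0.76 0.07]
0.0585 [ 0.59729 -0.31968] [-3.5 -0.3 22. ] [ 0.598  -0.3192  0.061 ] [0.19 0.9  0.04]
35.1417 [-2.3  0.2 21.2] [ 0.59798504 -0.31920667  0.06100728]
[170 208]
[324  94]
```

View pics/c8.png

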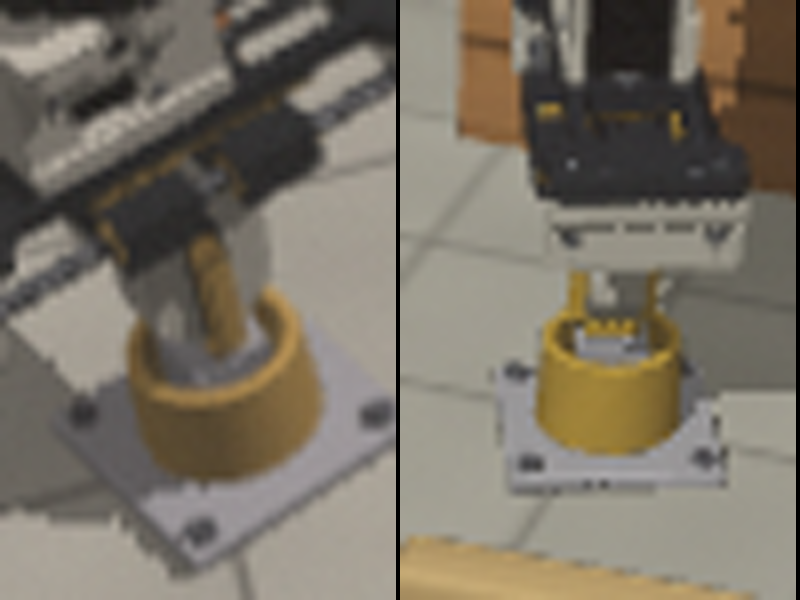

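```bash
python3 - <<'E'
from h import *
from workcell import r
f0=np.array([0,.4,-1.9]); q=np.array([.5978,-.3193]); a0=.42+np.pi/2
r.move_gripper(0.,60); r.movel([*q,.0600],rot=down(a0),v=.02)
for t in list(np.arange(.1,1.6,.1))+[1.6,1.63]:
    r.movel([*q,.0600],rot=down(a0-t),v=.03); f=r.read_ft_force()-f0; p=r.read_tool_pos(); R=Ro.from_quat(r.read_orientation()[[1,2,3,0]]).as_matrix()
    print(round(t,2),f.round(1),r.read_torque().round(2),p.round(4),round(a0-np.arctan2(R[1,1],R[0,1]),3))
    if np.linalg.norm(f)>35: break
    q=q+np.clip(f[:2]*.00004,-.0002,.0002)
print(r.read_clock(),r.read_gripper_width(),r.read_joint_pos().round(2))
E
```

```text
0.1 [-1.5 -1.5 13.4] [-0.38  0.39  0.03] [ 0.5981 -0.3191  0.0611] 0.105
0.2 [-0.7 -2.4 12.8] [-0.42  0.29  0.05] [ 0.5981 -0.3193  0.0611] 0.205
0.3 [-0.4 -1.3 12.9] [-0.34  0.26  0.07] [ 0.5982 -0.3194  0.0611] 0.305
0.4 [-1.1 -1.8 13.1] [-0.4   0.3  -0.02] [ 0.5982 -0.3195  0.0611] 0.405
0.5 [-1.1 -2.8 13.1] [-0.41  0.2   0.07] [ 0.5982 -0.3195  0.0611] 0.505
0.6 [-1.1 -2.7 12.9] [-0.32  0.19  0.1 ] [ 0.5982 -0.3196  0.0611] 0.605
0.7 [-0.2 -1.5 12.6] [-0.4   0.16  0.03] [ 0.5982 -0.3197  0.0611] 0.705
0.8 [-0.2 -2.6 12.2] [-0.39  0.16  0.05] [ 0.5981 -0.3198  0.0611] 0.805
0.9 [-1.2 -2.8 13.6] [-0.33  0.14  0.1 ] [ 0.5982 -0.3198  0.0611] 0.905
1.0 [-2.3 -2.5 13.5] [-0.36  0.17  0.12] [ 0.5981 -0.32    0.0611] 1.005
1.1 [-1.  -2.3 13.3] [-0.35  0.12  0.11] [ 0.5981 -0.32    0.0611] 1.105
1.2 [-1.2 -2.9 13.3] [-0.34  0.13  0.07] [ 0.5981 -0.3201  0.0611] 1.205
1.3 [-0.5 -0.7 13.9] [-0.3   0.09  0.05] [ 0.598  -0.3202  0.0611] 1.305
1.4 [-0.7 -1.1 12.7] [-0.3   0.13  0.1 ] [ 0.5979 -0.3202  0.0611] 1.405
1.5 [-1.7 -1.7 14.6] [-0.35  0.27  0.15] [ 0.5979 -0.3203  0.0611] 1.505
1.6 [-1.5 -1.3 13.8] [-0.36  0.19  0.1 ] [ 0.5978 -0.3204  0.0611] 1.605
1.63 [-0.7 -1.8 12.2] [-0.16  0.11  0.07] [ 0.5978 -0.3203  0.0611] 1.634
39.9583 0.009904986943677937 [ 0.04  0.75  0.62  1.63 -0.52  0.93  1.2 ]
```

```bash
python3 - <<'E'
from h import *
from workcell import r
r.dwell(.3)
s=shot(r,("scene","s9"));d=shot(r,("side","d9"))
print(r.read_tool_pos(),r.read_ft_force().round(1),r.read_torque().round(2))
f=lambda c,x,y,w,h,s:cv2.resize(cv2.cvtColor(c["color"],4)[y:y+h,x:x+w],None,fx=s,fy=s,interpolation=2)
o=np.zeros((600,800,3),np.uint8)
o[:300,:400]=f(s,170,208,50,38,8)[:300];o[:300,400:]=f(d,324,94,50,38,8)[:300]
o[300:,:400]=f(s,230,150,230,172,1.75)[:300,:400];o[300:,400:]=f(d,190,110,230,230,1.74)[:300,:400]
cv2.imwrite("pics/c9.png",o)
E
```

```text
[ 0.59778989 -0.32031917  0.06108023] [-0.9 -0.7 11.5] [-0.2   0.14  0.09]
```

View pics/c9.png

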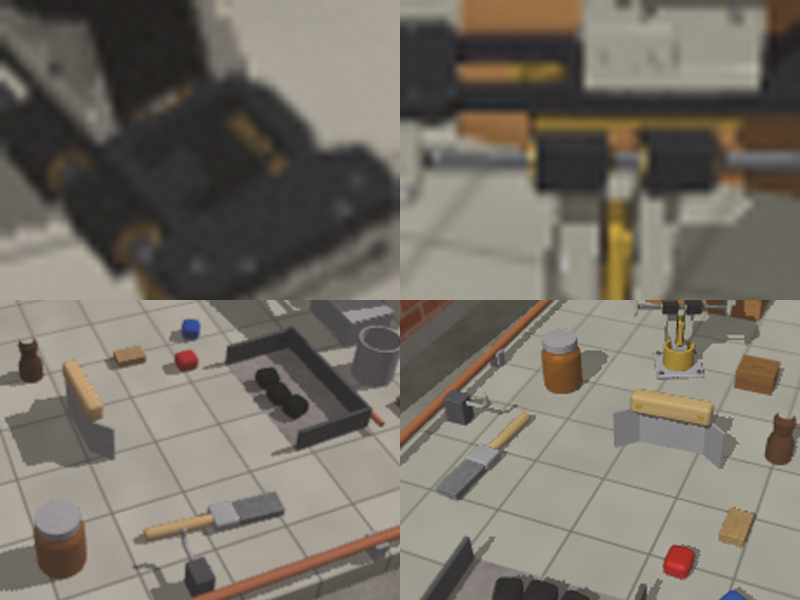

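The key sits in the cock and is seen edge-on from the side, so it has turned. The scraper is upright, the briquettes are in the bay and the bystanders have not moved. Handing in.

```bash
python3 -c "
from workcell import r
print(r.read_clock()); print(r.hand_in())"
```

```text
40.3583
the job is handed in; nothing more can be done
None
```

I finished the job and handed it in at 40.4 s, with the gripper still holding the key turned.

- **Briquettes:** one sweep with the scraper put all three in the bay. By eye they lie roughly 40 mm past the mouth line.
- **Scraper:** it stands upright on the counter at about (0.53, -0.08). The last pictures show it there, with the bystanders looking unmoved.
- **Key insertion:** I lifted it from the stand and worked it in with ±0.06 rad wiggles. It came to a hard stop: the tool stayed at 61 mm while the push was raised to 22 N. That is within about 0.5 mm of the height expected with the shoulder on the face, and the pictures showed the shoulder there.
- **Key turn:** the wrist turned 1.63 rad clockwise, with about 12 N down and a 60 N grip. The turning moment ended at about 0.07–0.1 Nm, which fits the spring at a quarter turn.

**Uncertain:**
- I could not read the plug's angle directly. Allowing for play in the keyway, I put it at about 1.53–1.6 rad.
- The pins resisted less than described: only about 2–3 N showed on the way in, along with up to 8 N of sideways force, which I eased off before turning.

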